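Hang the cup in the clip on the next rail

ROBOT

A 7-joint arm with a two-finger parallel gripper is mounted at the origin on the work surface; the furniture and walls round the work are solid. World frame = base frame: x ahead of the robot, y to its left, z up, the work surface at z = 0. Lengths are in m, angles in rad, forces in N, time in s.
With the tool pointing down it reaches from about 0.425 to 1.025 m from the base axis. Payload 9.4 kg.
Tool frame: the origin (TCP) lies at the very end of the fingers, on their centre line; the grasp point (between the pads) lies 19 mm behind it (manip.tcp_to_grasp is the y of the grasp point in the tool frame, in m); y points along the fingers, x is the direction in which the jaws open and shut, and the axes are right-handed (so a half turn about y gives the same grasp; the last joint's range is limited). The gripper opens to 93 mm and grips with 3 to 60 N. Pads are 15 mm wide; open, the fingers measure 128 mm over their backs; the gripper's body (75 mm by 188 mm) begins 65 mm behind the grasp point.
Start: joints at [1.155, 0.599, -0.003, 1.599, 0.002, 0.943, -0.08], TCP at [0.241, -0.684, 0.219] pointing down, gripper open.
Joint ranges: [-2.57, 2.57], [-0.35, 1.97], [-1.29, 1.29], [0.11, 2.56], [-1.05, 4.19], [0.11, 1.86], [-2.63, 2.63]. Speed limits (rad/s): [2.22, 2.22, 3.01, 3.01, 3.14, 3.14, 3.14].

INTERFACE

Orientations are given as [roll, pitch, yaw] about the fixed x, y, z axes, in that order (R = Rz(yaw) Ry(pitch) Rx(roll)).
In Python, from plant import status, get_image, workorder, models, manip gives the robot as it stands.
- The arm moves only by the tool jog_arm, never from a script. Its argument "commands" is a list of rows, each an object of numbers: "x", "y", "z": the shift along the world's x, y, z scaled (see below); "roll": the turn about the world's z scaled (see below); "hand": the finger opening in mm, from 0 to 93. A call has 1 to 8 rows; each row is the pose to reach, as a shift and turn from the pose commanded when the call began, turning the shorter way round; what a row does not reach only later rows make up. The controller multiplies each number of a shift by 0.5 m and each number of a turn by 180 degrees. A row lasts 1/12 s, in which the tool goes at most 41.7 mm and 7.16 degrees, less where a joint would pass 70% of its speed; a pose out of reach is approached as far as the arm can. A call with a number of a shift or a turn outside -1 to 1 is refused whole. A call with a gripper value outside its range is refused whole. The fingers move at their own pace and stop on an object; "grip_force" is the grip in N (left out, the last holds). Time passes only in rows, so rows that repeat a pose let the fingers close. It gives the time, the measured TCP pose, the force and the opening at its end, in the units of the state.
- status.get_state(): the state, without advancing time (a new reading comes with each control period).
- get_image(name): name is "scene" or "top" or "wrist"; returns a dict with "frame" (400x640x3 uint8, red, green, blue), "fov_y" (degrees; the focal length in pixels is half the picture's height over the tangent of half this angle, whatever the lens; pixels are square), "cx", "cy" (the principal point, pixels), "R" (3x3) and "t" (3): a world point X has camera coordinates R X + t. Camera axes: x right, y down, z forward; pixel columns grow to the right and rows downward; lengths in m; the calibration is good to about 2 mm. A picture is of the moment at which its call begins. There is no depth.
- workorder.sign_off(): hands the job in, once; it reports no verdict.
Trained networks look in a picture, given as the dict that the camera call returned (one of the last four; its "shot" number tells which), for a name from the list of things; names that differ only in an ending like _2 or _b are one class to them, and where a whole thing is asked for, a point or a joint stands for the part that bears it (a point fixed in the world has none). Each returns a list of dicts, best first, with "confidence" (0 to 1); they miss things now and then, are a little off and sometimes report something else, mostly with a low value. They report only what shows in the picture. A call takes as long as a camera call.
- models.regions_of(name, picture): "pixels" (400x640 bool, what is visible of it) and "centre" ([column, row] in pixels, amid what is visible of it).
- models.tip_of(name, picture): "centre" ([column, row] in pixels: a listed point, or the origin of a listed thing).
The state is a dict: "clock": time; "q": joint angles; "qvel": joint speeds; "tau": joint torques, N m; "position": TCP position; "orientation": TCP orientation; "ft_force": force on the tool from outside, world axes, zero at the start; "torque": the same for the moment, N m; "opening": finger opening in m.
Only numpy, scipy, OpenCV 4.12 (cv2) and the standard library are available. Lean on these libraries where they do the work, as an engineer would, in place of code of your own. Each camera call takes 0.05 s, during which the arm holds its last target.

TASK

Take the blue hanging cup by its wooden grip, lift its closed loop over the end stops of the two rails and hang it in the orange clip on the next rail, with the loop right down between the clip's two ears. The clip may sit anywhere along that rail: look or feel for it. Let the cup hang there upright and still, and do not disturb the white cup, the pepper mill or the water glass.

Things in the scene. Friction and masses are not known exactly. Their poses are not given: they have to be found in the camera images.
- blue_cup_grip (a point): Blue hanging cup, 0.1 to 0.2 kg, the one to move. This point is the grasp centre of its upright wooden grip, 18 mm (x) by 12 mm (y), from 27 mm below to 20 mm above this point. Under the grip are a closed steel loop and the cup, 54 mm across and high, base 136 mm below this point. z up.
- blue_cup_seat (a point): Middle of the underside of the loop's top bar (7 mm high), 34 mm straight below blue_cup_grip; same axes. This face rests on the rail. The flat loop lies in the x-z plane: 36 mm wide, 6 mm thick (y); its window is 24 mm wide and 44 mm high (downward from here); the rail runs through it along y. Height over rail top: 0 on the bare rail, 6 mm in the clip.
- near_rail_stop (a point): Rail with both cups: level steel bar 10 x 10 mm, top 200 mm above the worktop, carried by a post at one end only. This point: bar's top centre line at the inner face of the upturned stop at the free end. Stop: 10 mm wide, 10 mm thick along the bar, 14 mm higher than the bar. The bar runs along this point's +y to its post (188 mm); the stop lies to -y.
- next_rail_stop (a point): The rail to move to: same bar, stop and height, own post, turned the other way and not quite in line; 35 to 65 mm between the two stops. This point: bar's top centre line at the stop's inner face. The stop lies to this point's +y, the bar runs along -y to its post. The orange clip's centre is 55 to 145 mm from here along the bar, its place is NOT given.
- next_rail_post (a point): Bar top of the next rail at its post, 188 mm from next_rail_stop. The orange clip fixed somewhere on this bar is 24 mm long along it: ear 5 mm thick, gap 14 mm, ear 5 mm. Above the bar's top the ears rise 14 mm, the floor of the gap 6 mm. It is 13 mm wide and reaches 8 mm below the bar's top.
- white_cup_seat (a point): The same point of the white cup, a twin of the blue one, hanging near the post of the first rail; it stays there.
- blue_cup: The blue cup as a body; its origin is the point blue_cup_seat.
- pepper_mill: Wooden pepper mill, 58 mm across, 170 mm high, loose behind the rails; origin at its base centre. Bystander.
- water_glass: Clear drinking glass, 80 mm across, 91 mm high, loose behind the rails; origin at its base centre. Bystander.

How it is judged:
By the outcome, as a careful person would: the job done as asked, in the order asked, and still so for the second after the job is handed in, with the robot touching nothing.
It also fails if it takes over 48 s, if anything falls off the work surface, if the arm or the gripper's body presses on something with over 40 N, if the wrist force passes 120 N, or if a joint passes its speed limit or range.

## Working session

There is one attempt and no reset: what is moved stays moved. The work goes in short steps, Python scripts to look and compute and a tool call to move; the robot and the scene stay as the last step left them, time stands still between calls to the robot, and variables do not carry over. Pictures are saved under pics/ and viewed, and the job is handed in when it is done.

Besides the shell and the picture viewer there is one more tool, called as name([rows], argument=value, ...), one row to a line, values as JSON. jog_arm: Moves the arm, as the interface text tells. Its arguments: {"type":"object","properties":{"commands":{"type":"array"},"grip_force":{"type":"number"}},"required":["commands"]}

```bash
mkdir -p pics; ls; python3 - <<'E'
from plant import status, get_image, workorder, models, manip
import cv2
s=status.get_state()
print({k:(v if not hasattr(v,'tolist') else v.tolist()) for k,v in s.items()}); print(manip.tcp_to_grasp)
for n in("scene","top","wrist"):
    p=get_image(n); cv2.imwrite(f"pics/a_{n}.png",p["frame"][:,:,::-1]); print(n,p["fov_y"],p["cx"],p["cy"],p["R"],p["t"],p["shot"])
E
```

```text
pics
{'clock': 0.0, 'q': [1.155316552410511, 0.6001274614844306, -0.0025369646609662653, 1.6001418069185656, 0.0017758393141305714, 0.9429169539297751, -0.07982180455799276], 'qvel': [0.0006615361172984104, 0.0004561493709717722, 0.00042337292781681165, 0.001103324328917625, -0.0018947848130190558, -0.0012454464240253338, -0.0010776039431281059], 'tau': [0.00022542619717569323, -76.50640726089478, 1.497785523533821, -25.2347069978714, -0.052367825992405415, 0.016995862824842334, 6.827311835877481e-05], 'position': [0.24076010731208422, -0.6833208159744073, 0.21775411916499812], 'orientation': [-1.5709259419929065, 0.0015860363029485125, -1.2319993283395585], 'ft_force': [0.8412190585188347, -0.23358795148783965, -0.3335971285822126], 'torque': [0.011439851672291121, 0.044378798614497, -0.005159633423914183], 'opening': 0.0927594678881144}
-0.0188
scene 56.80301773279981 326.3115729311929 201.87247084321837 [[-4.34096744e-01 -9.00866105e-01 -5.27195135e-04]
 [-6.90442570e-01  3.33076587e-01 -6.42144100e-01]
 [ 5.78661450e-01 -2.78388665e-01 -7.66583770e-01]] [0.19192302 0.55936219 0.61502318] 1
top 54.14747325963268 324.33419471617333 201.46088370563103 [[-0.00630811 -0.99984386 -0.01650639]
 [-0.99672592  0.00761733 -0.08049478]
 [ 0.08060795  0.01594458 -0.99661835]] [-0.0793688   0.61821756  1.0378714 ] 2
wrist 60.05558141176538 320.358512785329 191.5878607377734 [[ 0.33270451 -0.94302982 -0.00156867]
 [-0.91417628 -0.32293232  0.24494172]
 [-0.23149392 -0.08005918 -0.96953653]] [-0.72518652 -0.02906761  0.39015998] 3
```

View pics/a_scene.png

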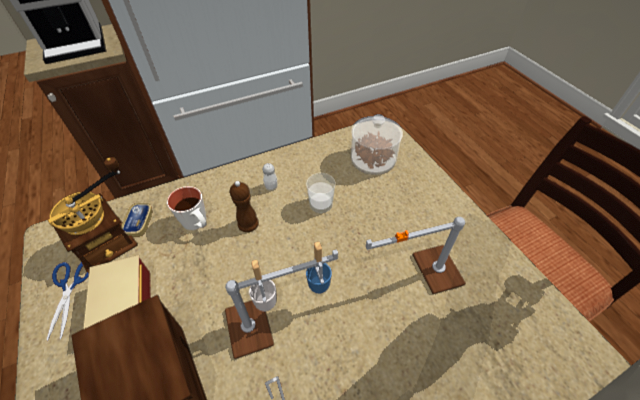

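View pics/a_top.png

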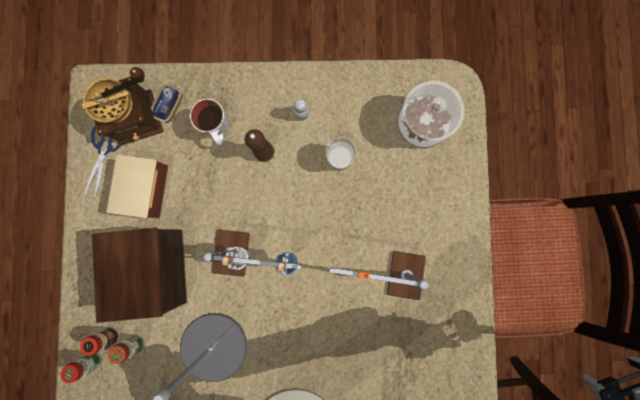

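View pics/a_wrist.png

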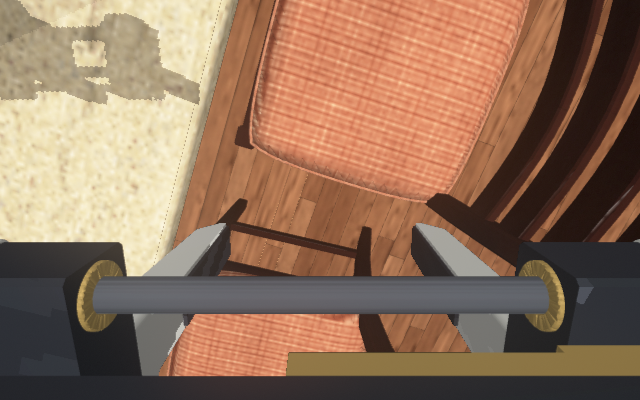

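```bash
cat > h.py <<'E'
import numpy as np, cv2
from plant import status, get_image, workorder, models, manip
def f(p): return p["frame"].shape[0]/2/np.tan(np.radians(p["fov_y"])/2)
def ray(p,uv):
    d=np.array([(uv[0]-p["cx"])/f(p),(uv[1]-p["cy"])/f(p),1.]); R=np.array(p["R"]);t=np.array(p["t"])
    d=R.T@d; return -R.T@t, d/np.linalg.norm(d)
def tri(obs):
    A=np.zeros((3,3));b=np.zeros(3);L=[]
    for p,uv in obs:
        c,d=ray(p,uv);M=np.eye(3)-np.outer(d,d);A+=M;b+=M@c;L.append((c,M))
    X=np.linalg.solve(A,b); return X,[float(np.linalg.norm(M@(X-c)))*1000 for c,M in L]
def proj(p,X):
    c=np.array(p["R"])@X+np.array(p["t"]); return np.array([p["cx"]+f(p)*c[0]/c[2],p["cy"]+f(p)*c[1]/c[2]])
def onz(p,uv,z):
    c,d=ray(p,uv); return c+d*(z-c[2])/d[2]
E
python3 - <<'E'
from h import *
P={n:get_image(n) for n in("scene","top")}
for nm in["blue_cup_grip","blue_cup_seat","near_rail_stop","next_rail_stop","next_rail_post","white_cup_seat","pepper_mill","water_glass"]:
    r={n:models.tip_of(nm,P[n]) for n in P}
    for n in r: print(nm,n,[(np.round(x["centre"],1).tolist(),round(x["confidence"],2)) for x in r[n][:3]])
    if r["scene"] and r["top"]:
        X,e=tri([(P[n],r[n][0]["centre"]) for n in P]); print("   ",X.round(4),np.round(e,1))
print(status.get_state()["clock"])
E
```

```text
blue_cup_grip scene [([317.7, 251.2], 0.83), ([318.4, 262.2], 0.21)]
blue_cup_grip top [([280.0, 265.9], 0.8), ([416.9, 280.7], 0.42)]
    [0.462  0.0089 0.2335] [0.5 0.5]
blue_cup_seat scene [([329.8, 256.6], 0.64), ([320.3, 261.2], 0.6)]
blue_cup_seat top [([283.7, 267.0], 0.79)]
    [ 0.4541 -0.0041  0.2184] [8.5 8.5]
near_rail_stop scene [([331.6, 253.8], 0.78)]
near_rail_stop top [([295.7, 263.0], 0.62), ([279.7, 266.1], 0.27)]
    [ 0.4652 -0.0221  0.1981] [0.8 0.8]
next_rail_stop scene [([370.5, 247.5], 0.69)]
next_rail_stop top [([334.7, 274.8], 0.73)]
    [ 0.4416 -0.1045  0.1978] [4.8 4.8]
next_rail_post scene [([456.8, 222.5], 0.59)]
next_rail_post top [([415.8, 283.0], 0.63)]
    [ 0.4183 -0.2907  0.2028] [3.8 3.8]
white_cup_seat scene [([259.4, 276.8], 0.81)]
white_cup_seat top [([233.9, 258.0], 0.96)]
    [0.4785 0.1213 0.1957] [2.9 2.9]
pepper_mill scene [([249.7, 225.2], 0.66)]
pepper_mill top [([265.3, 148.6], 0.84)]
    [ 0.7741  0.0842 -0.021 ] [1.3 1.3]
water_glass scene [([323.5, 204.6], 0.84)]
water_glass top [([337.0, 161.1], 0.64)]
    [ 0.7277 -0.1234  0.0134] [4.8 4.8]
1.05
```

jog_arm([
  {"z": 0.08,"x": 0.0,"y": 0.0},
  {"z": 0.16,"y": 0.05,"roll": 0.04},
  {"x": 0.06,"y": 0.13,"z": 0.16,"roll": 0.08},
  {"x": 0.1,"y": 0.2,"z": 0.16,"roll": 0.12},
  {"x": 0.14,"y": 0.27,"z": 0.16,"roll": 0.155},
  {"x": 0.18,"y": 0.34,"z": 0.16,"roll": 0.19},
  {"x": 0.22,"y": 0.41,"z": 0.16,"roll": 0.23},
  {"x": 0.26,"y": 0.48,"z": 0.16,"roll": 0.265},
])

```text
$.commands[0]: bad value
```

jog_arm([
  {"x": 0,"y": 0,"z": 0.08,"roll": 0,"hand": 93},
  {"x": 0.02,"y": 0.06,"z": 0.16,"roll": 0.04,"hand": 93},
  {"x": 0.06,"y": 0.13,"z": 0.16,"roll": 0.08,"hand": 93},
  {"x": 0.1,"y": 0.2,"z": 0.16,"roll": 0.12,"hand": 93},
  {"x": 0.14,"y": 0.27,"z": 0.16,"roll": 0.155,"hand": 93},
  {"x": 0.18,"y": 0.34,"z": 0.16,"roll": 0.19,"hand": 93},
  {"x": 0.22,"y": 0.41,"z": 0.16,"roll": 0.23,"hand": 93},
  {"x": 0.26,"y": 0.48,"z": 0.16,"roll": 0.265,"hand": 93},
])

```text
clock: 1.72
position: [0.3716, -0.4418, 0.299]
orientation: [-1.571, -0.001, -0.393]
ft_force: [1.8, -0.0, 0.2]
opening: 0.093
```

jog_arm([
  {"x": 0.02,"y": 0.08,"z": 0,"roll": 0.03,"hand": 93},
  {"x": 0.04,"y": 0.16,"z": 0,"roll": 0.06,"hand": 93},
  {"x": 0.06,"y": 0.24,"z": 0,"roll": 0.086,"hand": 93},
  {"x": 0.08,"y": 0.32,"z": 0,"roll": 0.086,"hand": 93},
  {"x": 0.1,"y": 0.4,"z": 0,"roll": 0.086,"hand": 93},
  {"x": 0.12,"y": 0.46,"z": 0,"roll": 0.086,"hand": 93},
  {"x": 0.12,"y": 0.46,"z": 0,"roll": 0.086,"hand": 93},
  {"x": 0.12,"y": 0.46,"z": 0,"roll": 0.086,"hand": 93},
])

```text
clock: 2.38
position: [0.4316, -0.2123, 0.2991]
orientation: [-1.571, -0.001, -0.125]
ft_force: [0.1, 0.1, -0.4]
opening: 0.0931
```

```bash
python3 - <<'E'
from h import *
import pickle
p=get_image("wrist"); pickle.dump((p,status.get_state()),open("w1.pkl","wb")); cv2.imwrite("pics/b_wrist.png",p["frame"][:,:,::-1])
print(-np.array(p["R"]).T@p["t"], p["R"][2],status.get_state()["position"],status.get_state()["clock"])
E
```

```text
[ 0.44045331 -0.14626459  0.4654359 ] [-0.03025843 -0.24292523 -0.96957298] [ 0.43104092 -0.21390053  0.29885095] 2.4333
```

View pics/b_wrist.png

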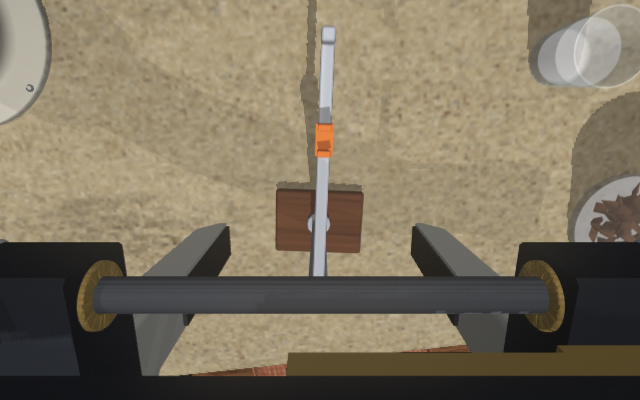

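jog_arm([
  {"x": 0.01,"y": 0.08,"z": 0,"roll": 0,"hand": 93},
  {"x": 0.03,"y": 0.16,"z": 0,"roll": 0,"hand": 93},
  {"x": 0.03,"y": 0.2,"z": 0,"roll": 0,"hand": 93},
  {"x": 0.03,"y": 0.2,"z": 0,"roll": 0,"hand": 93},
  {"x": 0.03,"y": 0.2,"z": 0,"roll": 0,"hand": 93},
])

```text
clock: 2.85
position: [0.4459, -0.1146, 0.2986]
orientation: [-1.571, 0.0, -0.129]
ft_force: [-0.6, 0.2, -0.0]
opening: 0.0932
```

```bash
python3 - <<'E'
from h import *
import pickle
p=get_image("wrist"); pickle.dump((p,status.get_state()),open("w2.pkl","wb")); cv2.imwrite("pics/c_wrist.png",p["frame"][:,:,::-1])
print(status.get_state()["position"],status.get_state()["clock"])
for nm in["blue_cup_grip","blue_cup_seat","near_rail_stop","next_rail_stop","next_rail_post","white_cup_seat"]:
    print(nm,[(np.round(x["centre"],1).tolist(),round(x["confidence"],2)) for x in models.tip_of(nm,p)[:3]])
q=pickle.load(open("w1.pkl","rb"))[0]
a=cv2.resize(q["frame"][15:175,270:380,::-1],None,fx=3.6,fy=3.6,interpolation=cv2.INTER_CUBIC); cv2.imwrite("pics/b_zoom.png",a)
E
```

```text
[ 0.44576647 -0.11550915  0.29853662] 2.9
blue_cup_grip [([321.5, 6.2], 0.69)]
blue_cup_seat [([320.6, 23.5], 0.92)]
near_rail_stop [([324.1, 66.8], 0.76)]
next_rail_stop [([322.4, 180.6], 0.79)]
next_rail_post []
white_cup_seat []
```

View pics/c_wrist.png

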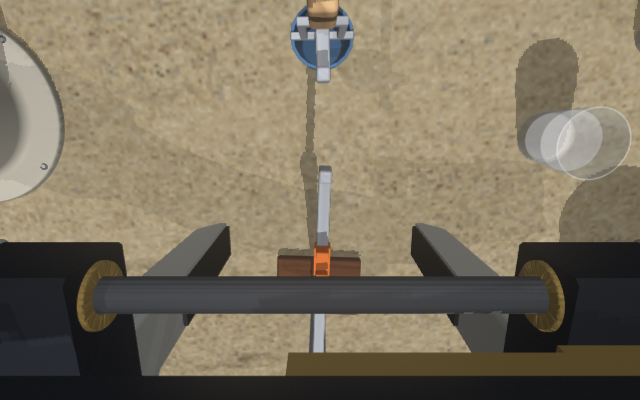

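View pics/b_zoom.png

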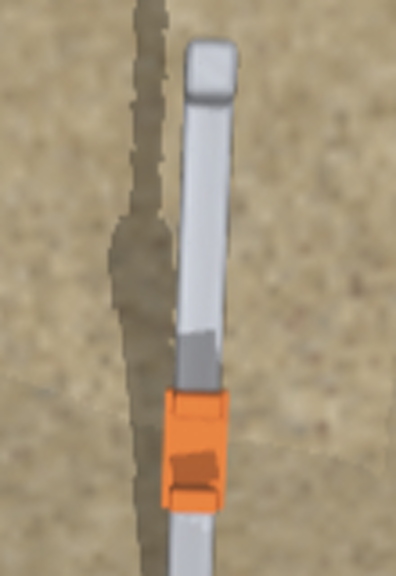

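```bash
python3 - <<'E'
from h import *
import pickle
q=pickle.load(open("w1.pkl","rb"))[0]; p=pickle.load(open("w2.pkl","rb"))[0]
z=lambda u,v:(270+u/3.6-.4,15+v/3.6-.4)
print("stop inner top edge z.214",onz(q,z(210,97),.214)," bottom z.2",onz(q,z(207,104),.2))
print("clip far edge",onz(q,z(197,390),.214),onz(q,z(197,390),.206), "near",onz(q,z(194,511),.214))
print("clip inner edges: far ear inner",onz(q,z(197,415),.214),"near ear inner top",onz(q,z(194,487),.214))
print("bar at y300 L,R",onz(q,z(181,300),.2),onz(q,z(231,300),.2)," y 560", onz(q,z(170,560),.2),onz(q,z(212,560),.2))
print("next stop via w2",onz(p,(322.4,180.6),.2), tri([(q,z(207,104)),(p,(322.4,180.6))]))
print("near stop",onz(p,(324.1,66.8),.2))
print("seat",onz(p,(320.6,23.5),.2),"grip",onz(p,(321.5,6.2),.234))
a=cv2.resize(p["frame"][0:90,270:380,::-1],None,fx=6,fy=6,interpolation=cv2.INTER_CUBIC); cv2.imwrite("pics/c_zoom1.png",a)
a=cv2.resize(p["frame"][160:285,270:380,::-1],None,fx=4.5,fy=4.5,interpolation=cv2.INTER_CUBIC); cv2.imwrite("pics/c_zoom2.png",a)
E
```

```text
stop inner top edge z.214 [ 0.45073463 -0.1061839   0.214     ]  bottom z.2 [ 0.45056244 -0.10515935  0.2       ]
clip far edge [ 0.44172282 -0.15947402  0.214     ] [ 0.44176321 -0.15989431  0.206     ] near [ 0.43817377 -0.1833418   0.214     ]
clip inner edges: far ear inner [ 0.44112571 -0.16432898  0.214     ] near ear inner top [ 0.43877187 -0.17850236  0.214     ]
bar at y300 L,R [ 0.44074759 -0.14175014  0.2       ] [ 0.45095294 -0.14303429  0.2       ]  y 560 [ 0.43158632 -0.1953402   0.2       ] [ 0.44060348 -0.19647544  0.2       ]
next stop via w2 [ 0.44917284 -0.10630516  0.2       ] (array([ 0.44983988, -0.10562046,  0.20358702]), [0.5934555187960424, 0.593455518796014])
near stop [ 0.46111136 -0.02285478  0.2       ]
seat [0.46229669 0.00602931 0.2       ] grip [0.46316465 0.00851524 0.234     ]
```

View pics/c_zoom1.png

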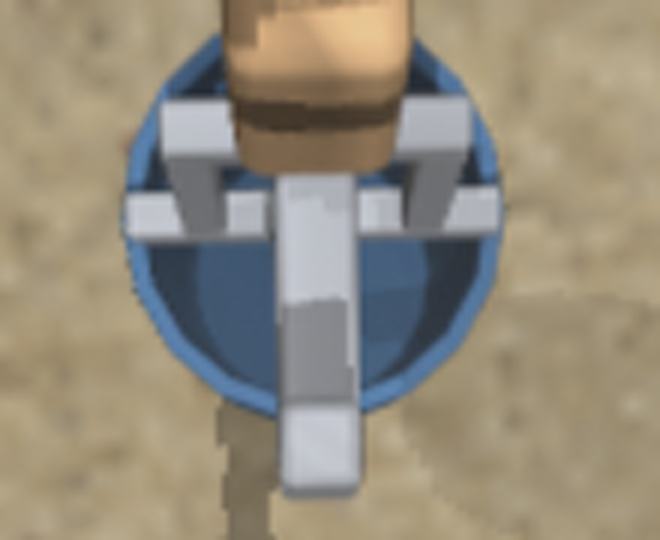

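View pics/c_zoom2.png

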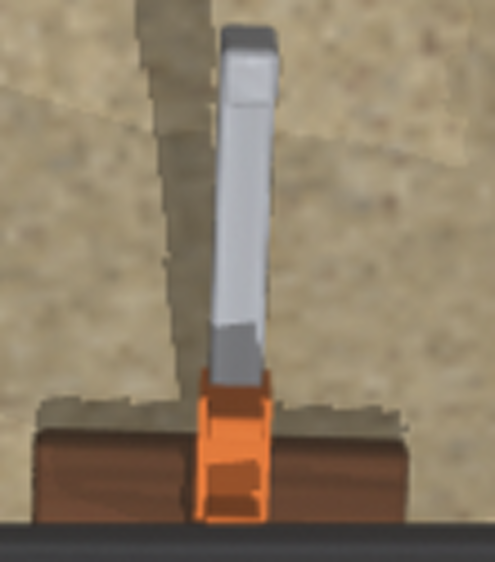

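jog_arm([
  {"x": 0.01,"y": 0.07,"z": 0,"roll": 0,"hand": 93},
  {"x": 0.016,"y": 0.14,"z": 0,"roll": 0,"hand": 93},
  {"x": 0.016,"y": 0.16,"z": 0,"roll": 0,"hand": 93},
  {"x": 0.016,"y": 0.16,"z": 0,"roll": 0,"hand": 93},
  {"x": 0.016,"y": 0.16,"z": 0,"roll": 0,"hand": 93},
])

```text
clock: 3.62
position: [0.4539, -0.0341, 0.2986]
orientation: [-1.571, 0.0, -0.128]
ft_force: [-0.5, -0.3, 0.1]
opening: 0.0928
```

```bash
python3 - <<'E'
from h import *
import pickle
p=get_image("wrist"); pickle.dump((p,status.get_state()),open("w3.pkl","wb")); cv2.imwrite("pics/d_wrist.png",p["frame"][:,:,::-1])
print(status.get_state()["position"],status.get_state()["clock"])
P2=pickle.load(open("w2.pkl","rb"))[0]
for nm in["blue_cup_grip","blue_cup_seat","near_rail_stop","next_rail_stop","white_cup_seat"]:
    r=models.tip_of(nm,p)
    print(nm,[(np.round(x["centre"],1).tolist(),round(x["confidence"],2)) for x in r[:3]],[onz(p,r[0]["centre"],z).round(4) for z in(.2,.234)] if r else "")
q=pickle.load(open("w1.pkl","rb"))[0]
print(onz(q,(319,270),.2),onz(q,(318.6,270),.2))
a=cv2.resize(p["frame"][0:210,250:390,::-1],None,fx=2.8,fy=2.8,interpolation=cv2.INTER_CUBIC); cv2.imwrite("pics/d_zoom.png",a)
E
```

```text
[ 0.45381246 -0.03486731  0.29849545] 3.6667
blue_cup_grip [] 
blue_cup_seat [([323.1, 137.3], 0.63)] [array([0.4619, 0.0075, 0.2   ]), array([0.4621, 0.0107, 0.234 ])]
near_rail_stop [([331.6, 178.4], 0.79)] [array([ 0.4645, -0.025 ,  0.2   ]), array([ 0.4643, -0.0177,  0.234 ])]
next_rail_stop [([328.3, 273.8], 0.91)] [array([ 0.452 , -0.1059,  0.2   ]), array([ 0.4534, -0.0882,  0.234 ])]
white_cup_seat [] 
[ 0.42256498 -0.27996366  0.2       ] [ 0.42223193 -0.2799217   0.2       ]
```

View pics/d_wrist.png

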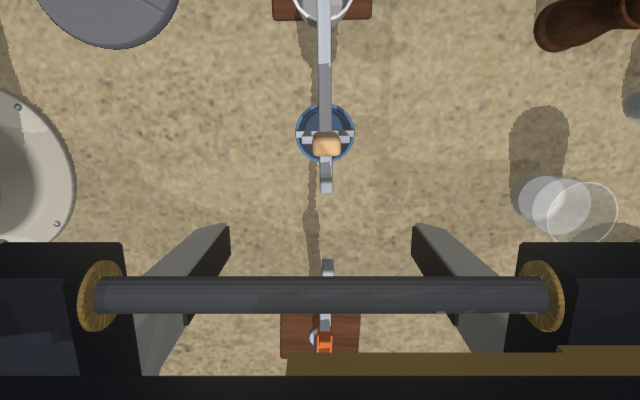

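View pics/d_zoom.png

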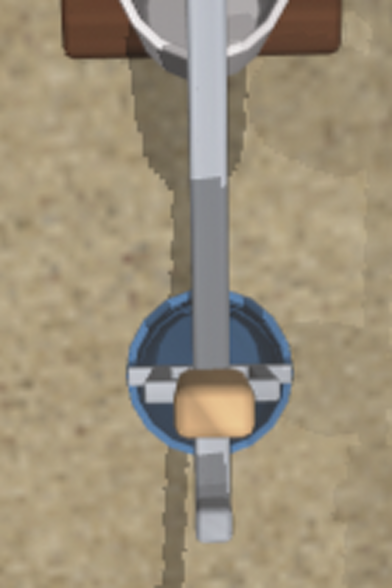

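```bash
python3 - <<'E'
from h import *
import pickle
p=pickle.load(open("w3.pkl","rb"))[0]; p2=pickle.load(open("w2.pkl","rb"))[0]
z=lambda u,v:(250+u/2.8-.4,v/2.8-.4)
z2=lambda u,v:(270+u/6-.4,v/6-.4)
print("rail",onz(p,z(207,30),.2),onz(p,z(210.5,340),.2))
print("stop top inner/outer edges",onz(p,z(213,509),.214),onz(p,z(213,540),.214))
print("stop inner/outer in w2",onz(p2,z2(320,405),.214),onz(p2,z2(320,488),.214))
print("grip top -y edge L,R",onz(p,z(177,437),.254),onz(p,z(254,435),.254))
print("loop lower bar? bars L end", onz(p,z(145,390),.207),onz(p,z(280,388),.207), onz(p,z(145,400),.207),onz(p,z(280,398),.207))
print("loop top bar w2: front -y top edge", onz(p2,z2(163,155),.207),onz(p2,z2(472,152),.207),"back",onz(p2,z2(163,98),.207),onz(p2,z2(470,96),.207))
E
```

```text
rail [0.47327616 0.09465222 0.2       ] [0.46470906 0.01938648 0.2       ]
stop top inner/outer edges [ 0.45981036 -0.02365026  0.214     ] [ 0.45875925 -0.03206874  0.214     ]
stop inner/outer in w2 [ 0.45998092 -0.02430207  0.214     ] [ 0.45883311 -0.03328264  0.214     ]
grip top -y edge L,R [0.45452712 0.00222107 0.254     ] [0.47128912 0.00050901 0.254     ]
loop lower bar? bars L end [0.44587378 0.00905984 0.207     ] [0.48133577 0.00502821 0.207     ] [0.44550268 0.00645288 0.207     ] [0.48105407 0.00241265 0.207     ]
loop top bar w2: front -y top edge [0.44574291 0.00548331 0.207     ] [0.48080261 0.00125133 0.207     ] back [0.44660744 0.01137736 0.207     ] [0.48121482 0.00709508 0.207     ]
```

jog_arm([
  {"x": 0.019,"y": 0.083,"z": 0,"roll": 0.003,"hand": 93},
  {"x": 0.019,"y": 0.083,"z": 0,"roll": 0.003,"hand": 93},
  {"x": 0.019,"y": 0.083,"z": -0.05,"roll": 0.003,"hand": 93},
  {"x": 0.019,"y": 0.083,"z": -0.1,"roll": 0.003,"hand": 93},
  {"x": 0.019,"y": 0.083,"z": -0.14,"roll": 0.003,"hand": 93},
  {"x": 0.019,"y": 0.083,"z": -0.163,"roll": 0.003,"hand": 93},
  {"x": 0.019,"y": 0.083,"z": -0.163,"roll": 0.003,"hand": 93},
  {"x": 0.019,"y": 0.083,"z": -0.163,"roll": 0.003,"hand": 93},
])

```text
clock: 4.58
position: [0.4633, 0.0075, 0.2169]
orientation: [-1.571, 0.001, -0.12]
ft_force: [-0.1, 0.3, -0.4]
opening: 0.0927
```

```bash
python3 - <<'E'
from h import *
p=get_image("wrist");s=status.get_state();print(s["position"],s["orientation"],s["ft_force"],s["clock"])
q=get_image("scene"); cv2.imwrite("pics/e_wrist.png",p["frame"][:,:,::-1])
cv2.imwrite("pics/e_scene.png",cv2.resize(q["frame"][160:340,200:480,::-1],None,fx=2.8,fy=2.8))
E
```

```text
[0.46377665 0.00758966 0.21758066] [-1.57068319e+00 -2.24296448e-04 -1.20119145e-01] [0.64988481 0.19619972 1.1134481 ] 4.6333
```

View pics/e_wrist.png

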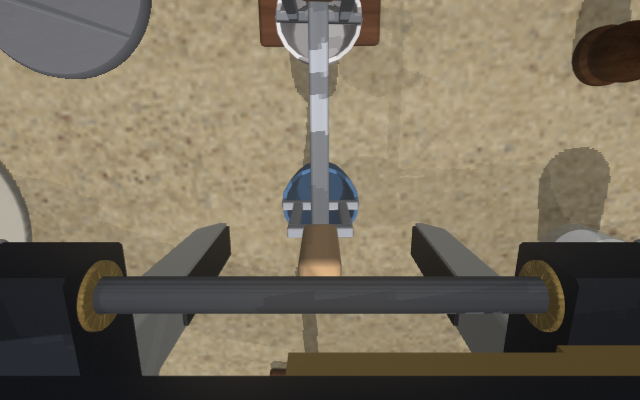

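View pics/e_scene.png

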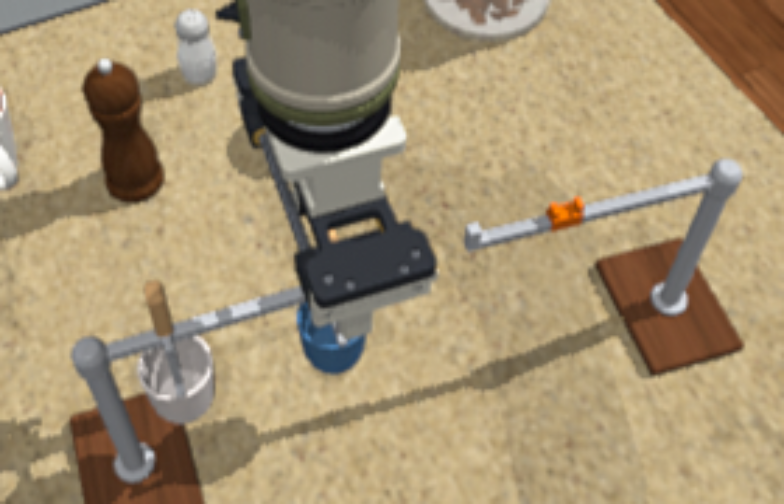

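jog_arm([
  {"x": 0,"y": 0,"z": 0,"roll": 0,"hand": 50},
  {"x": 0,"y": 0,"z": 0,"roll": 0,"hand": 35},
  {"x": 0,"y": 0,"z": 0,"roll": 0,"hand": 26},
  {"x": 0,"y": 0,"z": 0,"roll": 0,"hand": 22},
  {"x": 0,"y": 0,"z": 0,"roll": 0,"hand": 18},
  {"x": 0,"y": 0,"z": 0,"roll": 0,"hand": 12},
  {"x": 0,"y": 0,"z": 0,"roll": 0,"hand": 10},
  {"x": 0,"y": 0,"z": 0,"roll": 0,"hand": 10},
], grip_force=30)

```text
clock: 5.35
position: [0.4634, 0.0077, 0.2171]
orientation: [-1.571, 0.0, -0.12]
ft_force: [0.1, -0.5, 0.0]
opening: 0.0444
```

jog_arm([
  {"x": 0,"y": 0,"z": 0,"roll": 0,"hand": 10},
  {"x": 0,"y": 0,"z": 0,"roll": 0,"hand": 10},
  {"x": 0,"y": 0,"z": 0,"roll": 0,"hand": 10},
  {"x": 0,"y": 0,"z": 0,"roll": 0,"hand": 10},
])

```text
clock: 5.68
position: [0.4634, 0.0077, 0.2171]
orientation: [-1.571, 0.0, -0.12]
ft_force: [-5.4, 1.3, 3.0]
opening: 0.0179
```

jog_arm([
  {"x": 0,"y": 0,"z": 0,"roll": 0,"hand": 10},
  {"x": 0,"y": 0,"z": 0,"roll": 0,"hand": 10},
  {"x": 0,"y": 0,"z": 0.012,"roll": 0,"hand": 10},
  {"x": 0,"y": 0,"z": 0.024,"roll": 0,"hand": 10},
  {"x": 0,"y": 0,"z": 0.036,"roll": 0,"hand": 10},
  {"x": 0,"y": 0,"z": 0.048,"roll": 0,"hand": 10},
  {"x": 0,"y": 0,"z": 0.048,"roll": 0,"hand": 10},
  {"x": 0,"y": 0,"z": 0.048,"roll": 0,"hand": 10},
])

```text
clock: 6.35
position: [0.4637, 0.0076, 0.2416]
orientation: [-1.571, -0.001, -0.12]
ft_force: [0.5, 1.0, -1.8]
opening: 0.0178
```

```bash
python3 - <<'E'
from h import *
p=get_image("wrist");s=status.get_state();print(s["position"],s["orientation"],s["ft_force"],s["clock"],s["opening"])
q=get_image("scene"); cv2.imwrite("pics/f_wrist.png",p["frame"][:,:,::-1])
cv2.imwrite("pics/f_scene.png",cv2.resize(q["frame"][200:320,230:430,::-1],None,fx=4,fy=4,interpolation=cv2.INTER_CUBIC))
E
```

```text
[0.4634621  0.00760087 0.24129887] [-1.57092029e+00 -4.76962160e-04 -1.20063337e-01] [ 0.61149023 -0.01815172 -2.37127511] 6.4 0.01795376002063956
```

View pics/f_wrist.png

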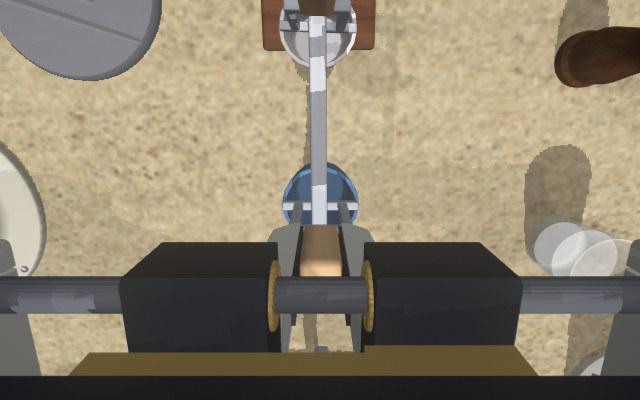

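View pics/f_scene.png

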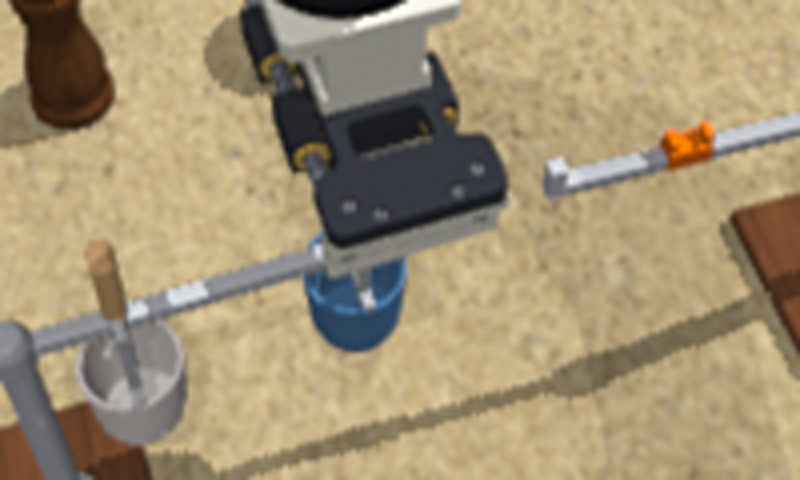

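jog_arm([
  {"x": -0.002,"y": -0.02,"z": 0,"roll": 0,"hand": 10},
  {"x": -0.005,"y": -0.045,"z": 0,"roll": 0,"hand": 10},
  {"x": -0.008,"y": -0.07,"z": 0,"roll": 0,"hand": 10},
  {"x": -0.011,"y": -0.095,"z": 0,"roll": -0.003,"hand": 10},
  {"x": -0.014,"y": -0.12,"z": 0,"roll": -0.007,"hand": 10},
  {"x": -0.016,"y": -0.14,"z": 0,"roll": -0.012,"hand": 10},
  {"x": -0.016,"y": -0.145,"z": 0,"roll": -0.013,"hand": 10},
  {"x": -0.016,"y": -0.145,"z": 0,"roll": -0.013,"hand": 10},
])

```text
clock: 7.12
position: [0.4554, -0.0657, 0.2411]
orientation: [-1.571, 0.0, -0.163]
ft_force: [-0.2, 0.0, -1.5]
opening: 0.018
```

```bash
python3 - <<'E'
from h import *
p=get_image("wrist");s=status.get_state();print(s["position"],s["orientation"],s["ft_force"],s["clock"],s["opening"])
q=get_image("scene"); cv2.imwrite("pics/g_wrist.png",p["frame"][:,:,::-1])
cv2.imwrite("pics/g_scene.png",cv2.resize(q["frame"][200:320,280:480,::-1],None,fx=4,fy=4,interpolation=cv2.INTER_CUBIC))
E
```

```text
[ 0.45552664 -0.06495943  0.24113073] [-1.57064672e+00 -1.44716697e-04 -1.61506278e-01] [ 0.30040849 -0.28857501 -1.91625404] 7.1667 0.017664911200295324
```

View pics/g_wrist.png

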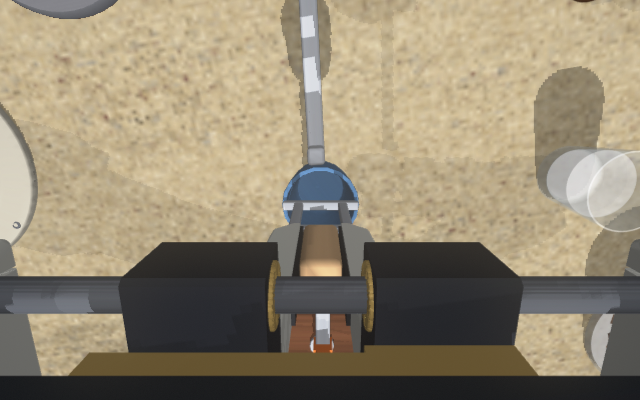

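View pics/g_scene.png

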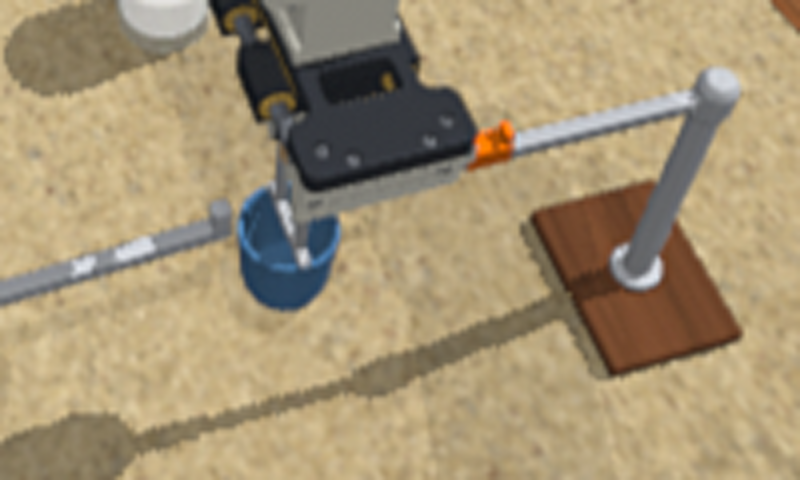

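jog_arm([
  {"x": -0.002,"y": -0.02,"z": 0,"roll": 0,"hand": 10},
  {"x": -0.005,"y": -0.045,"z": 0,"roll": 0,"hand": 10},
  {"x": -0.008,"y": -0.07,"z": 0,"roll": 0,"hand": 10},
  {"x": -0.012,"y": -0.095,"z": 0,"roll": 0,"hand": 10},
  {"x": -0.016,"y": -0.12,"z": 0,"roll": 0,"hand": 10},
  {"x": -0.02,"y": -0.145,"z": 0,"roll": 0,"hand": 10},
  {"x": -0.024,"y": -0.165,"z": 0,"roll": 0,"hand": 10},
  {"x": -0.026,"y": -0.18,"z": 0,"roll": 0,"hand": 10},
])

```text
clock: 7.88
position: [0.4421, -0.1558, 0.2411]
orientation: [-1.571, 0.0, -0.161]
ft_force: [-0.4, -0.2, -1.7]
opening: 0.0179
```

```bash
python3 - <<'E'
from h import *
s=status.get_state();print(s["position"],s["orientation"],s["ft_force"],s["clock"],s["opening"])
q=get_image("scene"); 
cv2.imwrite("pics/h_scene.png",cv2.resize(q["frame"][200:320,310:510,::-1],None,fx=4,fy=4,interpolation=cv2.INTER_CUBIC))
E
```

```text
[ 0.44214852 -0.15583646  0.24108912] [-1.57103086e+00  1.50691170e-04 -1.60928424e-01] [-0.42284493 -0.22882667 -1.70324083] 7.8833 0.017872871925381156
```

View pics/h_scene.png

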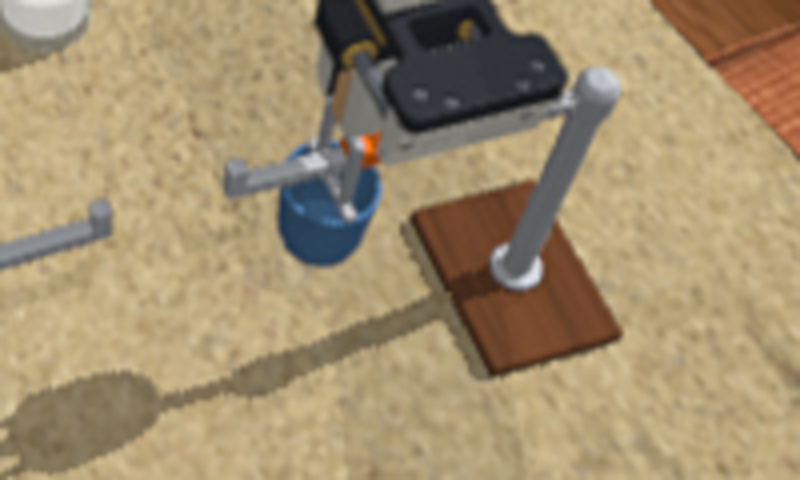

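jog_arm([
  {"x": -0.002,"y": -0.015,"z": 0,"roll": 0,"hand": 10},
  {"x": -0.0045,"y": -0.03,"z": 0,"roll": 0,"hand": 10},
  {"x": -0.0045,"y": -0.03,"z": 0,"roll": 0,"hand": 10},
  {"x": -0.0045,"y": -0.03,"z": 0,"roll": 0,"hand": 10},
])

```text
clock: 8.27
position: [0.4402, -0.1699, 0.2411]
orientation: [-1.571, 0.0, -0.161]
ft_force: [0.7, 0.6, -1.5]
opening: 0.0177
```

```bash
python3 - <<'E'
from h import *
p=get_image("wrist");s=status.get_state();print(s["position"],s["orientation"],s["ft_force"],s["clock"],s["opening"])
q=get_image("scene"); 
cv2.imwrite("pics/i_scene.png",cv2.resize(q["frame"][210:290,340:460,::-1],None,fx=6,fy=6,interpolation=cv2.INTER_CUBIC))
cv2.imwrite("pics/i_wrist.png",cv2.resize(p["frame"][120:280,230:410,::-1],None,fx=3.6,fy=3.6,interpolation=cv2.INTER_CUBIC))
E
```

```text
[ 0.44026132 -0.16957031  0.24111176] [-1.57065104e+00 -2.44043749e-05 -1.60597756e-01] [ 0.26906457 -0.01878537 -1.16531292] 8.3167 0.018364019613267016
```

View pics/i_scene.png

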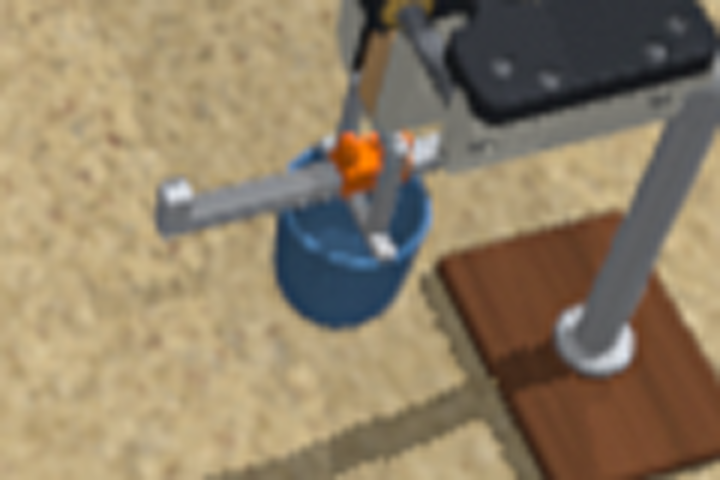

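View pics/i_wrist.png

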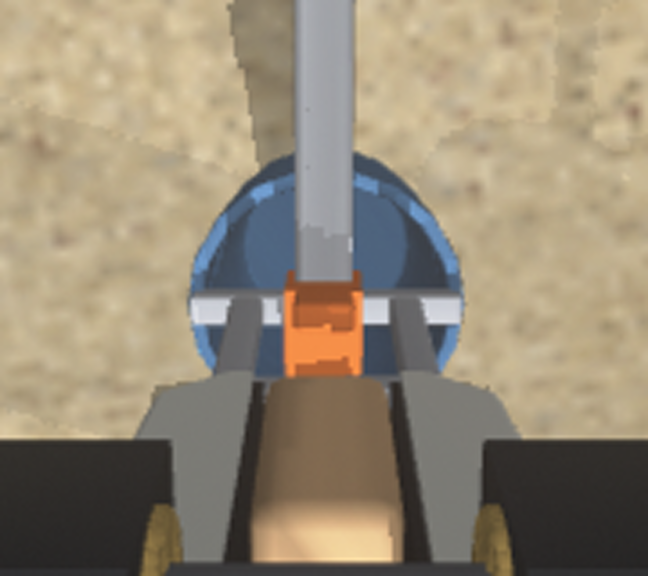

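```bash
python3 - <<'E'
from h import *
p=get_image("wrist");s=status.get_state();T=np.array(s["position"]);print(T,s["clock"])
a=9.2*np.pi/180; d=np.array([np.sin(a),np.cos(a),0])
C=np.array([.440,-.1714,.2])
for dd in(-.002,0,.002):
  for nm,o,z in(("outer+ bottom z-8",.012,-.008),("outer+ top",.012,.014),("inner+ top",.007,.014),("inner- floor",-.007,.006),("inner- top",-.007,.014),("outer- top",-.012,.014)):
    u=proj(p,C+d*(o+dd)+[0,0,z]); print(dd,nm,((u-[230,120]+.4)*3.6).round(0),end=" ")
  print()
# loop top bar top corners: seat = T+(.., -.0006), height: seat z = T.z-.2171+.2
S=np.array([T[0],T[1]-.0006,T[2]-.0171])
for o in(.003,-.003):
    for z in(.007,0): print("loop",o,z,((proj(p,S+d*o+[0,0,z]+np.array([.015,0,0]))-[230,120]+.4)*3.6).round(0))
print("expected TCP target", C+[0,.0006,0], "remaining",(C+[0,.0006,0]-T)[:2])
E
```

```text
[ 0.44031236 -0.16932627  0.24113072] 8.4167
-0.002 outer+ bottom z-8 [323. 283.] -0.002 outer+ top [323. 318.] -0.002 inner+ top [323. 348.] -0.002 inner- floor [323. 411.] -0.002 inner- top [323. 428.] -0.002 outer- top [323. 456.] 
0 outer+ bottom z-8 [323. 272.] 0 outer+ top [323. 306.] 0 inner+ top [323. 336.] 0 inner- floor [323. 400.] 0 inner- top [323. 417.] 0 outer- top [323. 445.] 
0.002 outer+ bottom z-8 [323. 261.] 0.002 outer+ top [323. 294.] 0.002 inner+ top [323. 324.] 0.002 inner- floor [323. 389.] 0.002 inner- top [323. 405.] 0.002 outer- top [323. 434.] 
loop 0.003 0.007 [422. 371.]
loop 0.003 0 [419. 356.]
loop -0.003 0.007 [421. 409.]
loop -0.003 0 [418. 393.]
expected TCP target [ 0.44   -0.1708  0.2   ] remaining [-0.00031236 -0.00147373]
```

```bash
python3 - <<'E'
from h import *
p=get_image("wrist");s=status.get_state();print(s["position"],s["clock"])
cv2.imwrite("pics/j_wrist.png",cv2.resize(p["frame"][185:235,280:350,::-1],None,fx=11,fy=11,interpolation=cv2.INTER_CUBIC))
E
```

```text
[ 0.44030827 -0.16934581  0.24114753] 8.4667
```

View pics/j_wrist.png

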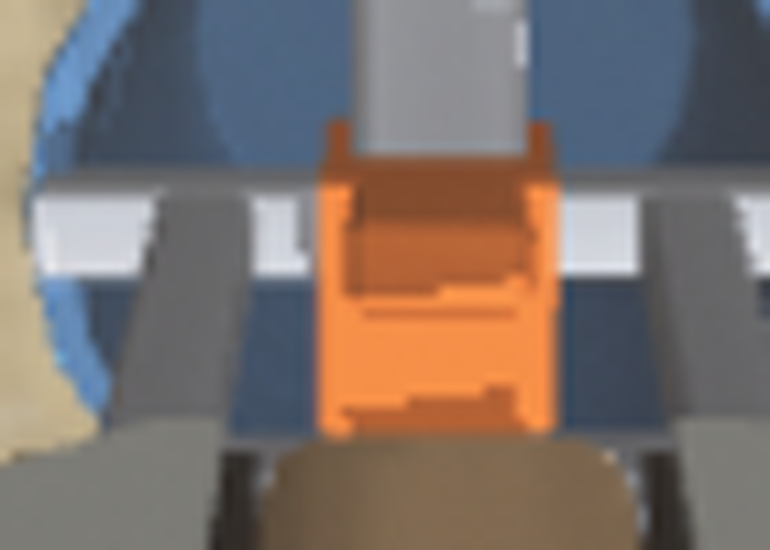

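```bash
python3 - <<'E'
from h import *
im=cv2.imread("pics/e_wrist.png"); cv2.imwrite("pics/e_z.png",cv2.resize(im[190:280,275:365],None,fx=6.6,fy=6.6,interpolation=cv2.INTER_CUBIC))
E
```

```text
(no output)
```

View pics/e_z.png

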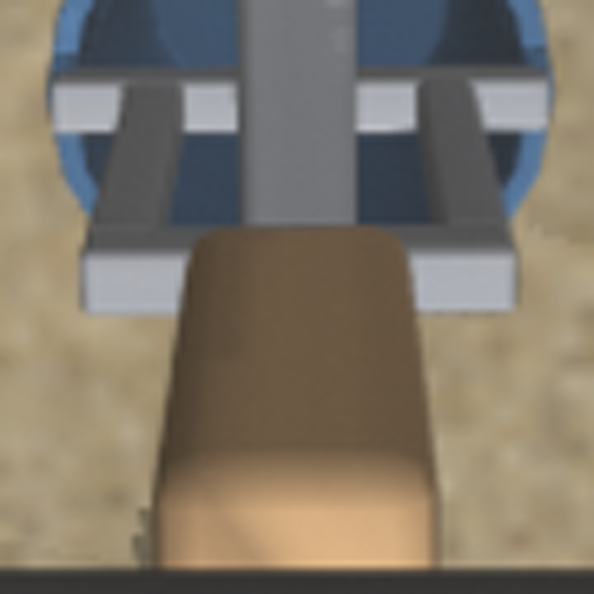

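jog_arm([
  {"x": -0.0008,"y": -0.0026,"z": 0,"roll": 0,"hand": 10},
  {"x": -0.0008,"y": -0.0026,"z": 0,"roll": 0,"hand": 10},
  {"x": -0.0008,"y": -0.0026,"z": -0.008,"roll": 0,"hand": 10},
  {"x": -0.0008,"y": -0.0026,"z": -0.016,"roll": 0,"hand": 10},
  {"x": -0.0008,"y": -0.0026,"z": -0.022,"roll": 0,"hand": 10},
  {"x": -0.0008,"y": -0.0026,"z": -0.026,"roll": 0,"hand": 10},
  {"x": -0.0008,"y": -0.0026,"z": -0.026,"roll": 0,"hand": 10},
  {"x": -0.0008,"y": -0.0026,"z": -0.026,"roll": 0,"hand": 10},
])

```text
clock: 9.13
position: [0.4397, -0.171, 0.2279]
orientation: [-1.571, 0.0, -0.161]
ft_force: [0.3, 0.6, -1.8]
opening: 0.0175
```

```bash
python3 - <<'E'
from h import *
p=get_image("wrist");s=status.get_state();print(s["position"],s["orientation"],s["ft_force"],s["torque"],s["clock"])
q=get_image("scene")
a=cv2.resize(p["frame"][185:245,280:350,::-1],None,fx=9,fy=9,interpolation=cv2.INTER_CUBIC)
cv2.imwrite("pics/k_wrist.png",a)
cv2.imwrite("pics/k_scene.png",cv2.resize(q["frame"][210:290,340:460,::-1],None,fx=6,fy=6,interpolation=cv2.INTER_CUBIC))
E
```

```text
[ 0.43980774 -0.17106257  0.22804318] [-1.57075792e+00  1.90780911e-04 -1.60648060e-01] [ 0.09070624 -0.0410517  -1.45623221] [-0.04117787 -0.07213715 -0.01768022] 9.1833
```

View pics/k_wrist.png

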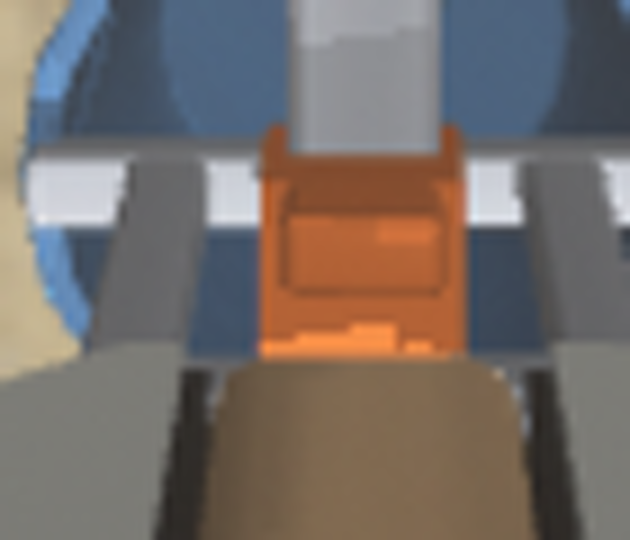

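View pics/k_scene.png

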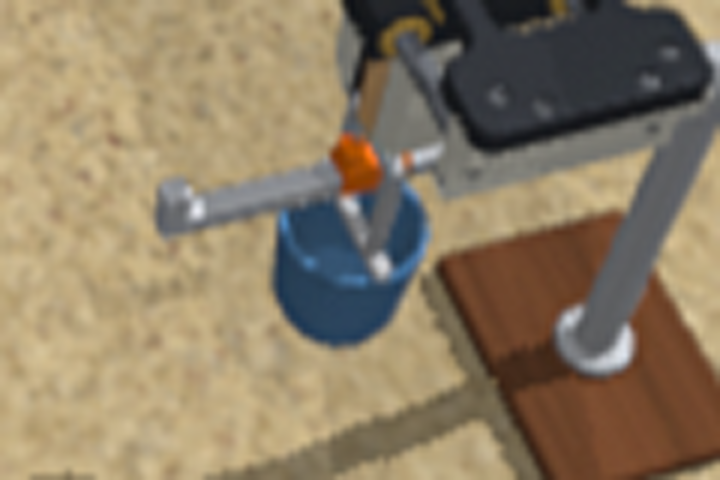

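jog_arm([
  {"x": 0,"y": 0,"z": -0.004,"roll": 0,"hand": 10},
  {"x": 0,"y": 0,"z": -0.008,"roll": 0,"hand": 10},
  {"x": 0,"y": 0,"z": -0.01,"roll": 0,"hand": 10},
  {"x": 0,"y": 0,"z": -0.01,"roll": 0,"hand": 10},
  {"x": 0,"y": 0,"z": -0.01,"roll": 0,"hand": 10},
])

```text
clock: 9.65
position: [0.4397, -0.1711, 0.2231]
orientation: [-1.571, 0.0, -0.161]
ft_force: [-1.1, -1.9, 0.3]
opening: 0.0179
```

jog_arm([
  {"x": 0,"y": 0,"z": -0.001,"roll": 0,"hand": 10},
  {"x": 0,"y": 0,"z": -0.001,"roll": 0,"hand": 10},
  {"x": 0,"y": 0,"z": -0.001,"roll": 0,"hand": 10},
])

```text
clock: 9.9
position: [0.4398, -0.1711, 0.2231]
orientation: [-1.571, -0.0, -0.161]
ft_force: [-2.4, 0.9, 4.4]
opening: 0.0175
```

```bash
python3 - <<'E'
from h import *
q=get_image("scene");p=get_image("wrist");s=status.get_state();print(s["position"],s["orientation"],s["ft_force"],s["torque"],s["clock"])
cv2.imwrite("pics/l_scene.png",cv2.resize(q["frame"][210:290,340:460,::-1],None,fx=6,fy=6,interpolation=cv2.INTER_CUBIC))
cv2.imwrite("pics/l_wrist.png",cv2.resize(p["frame"][185:245,280:350,::-1],None,fx=9,fy=9,interpolation=cv2.INTER_CUBIC))
E
```

```text
[ 0.43975432 -0.17113066  0.22303924] [-1.57121456e+00 -1.21459387e-04 -1.60796819e-01] [-2.55372199  1.09859333  5.79376591] [0.09699494 0.51740778 0.0283407 ] 10.0
```

View pics/l_scene.png

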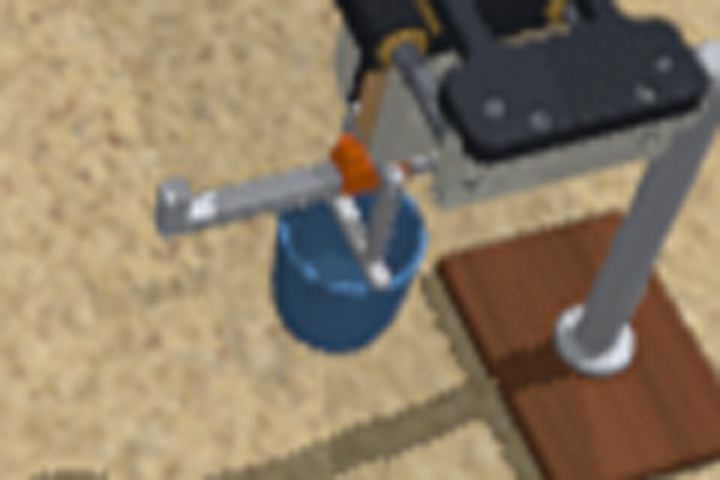

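View pics/l_wrist.png

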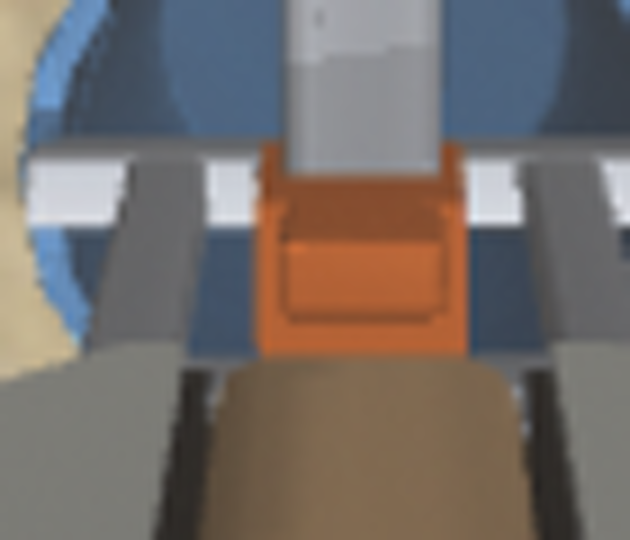

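jog_arm([
  {"x": 0,"y": 0,"z": 0.001,"roll": 0,"hand": 10},
  {"x": 0,"y": 0,"z": 0.001,"roll": 0,"hand": 10},
  {"x": 0,"y": 0,"z": 0.001,"roll": 0,"hand": 16},
  {"x": 0,"y": 0,"z": 0.001,"roll": 0,"hand": 20},
  {"x": 0,"y": 0,"z": 0.001,"roll": 0,"hand": 22},
  {"x": 0,"y": 0,"z": 0.001,"roll": 0,"hand": 25},
  {"x": 0,"y": 0,"z": 0.001,"roll": 0,"hand": 28},
  {"x": 0,"y": 0,"z": 0.001,"roll": 0,"hand": 32},
], grip_force=5)

```text
clock: 10.67
position: [0.4398, -0.1711, 0.2231]
orientation: [-1.571, -0.0, -0.161]
ft_force: [-0.4, -0.0, -0.2]
opening: 0.0304
```

jog_arm([
  {"x": 0,"y": 0,"z": 0,"roll": 0,"hand": 40},
  {"x": 0,"y": 0,"z": 0,"roll": 0,"hand": 50},
  {"x": 0,"y": 0,"z": 0,"roll": 0,"hand": 55},
  {"x": 0,"y": 0,"z": 0,"roll": 0,"hand": 60},
  {"x": 0,"y": 0,"z": 0,"roll": 0,"hand": 60},
])

```text
clock: 11.08
position: [0.4398, -0.1711, 0.2231]
orientation: [-1.571, -0.0, -0.161]
ft_force: [0.6, -0.1, 0.4]
opening: 0.0584
```

```bash
python3 - <<'E'
from h import *
q=get_image("scene");p=get_image("wrist");s=status.get_state();print(s["position"],s["opening"],s["ft_force"],s["torque"],s["clock"])
cv2.imwrite("pics/m_scene.png",cv2.resize(q["frame"][210:290,340:460,::-1],None,fx=6,fy=6,interpolation=cv2.INTER_CUBIC))
cv2.imwrite("pics/m_wrist.png",p["frame"][:,:,::-1])
E
```

```text
[ 0.43981965 -0.17108012  0.22312823] 0.059750813134589714 [ 0.37241826 -0.08453586 -0.25311779] [-0.07417046 -0.10097209  0.01213972] 11.1833
```

View pics/m_scene.png

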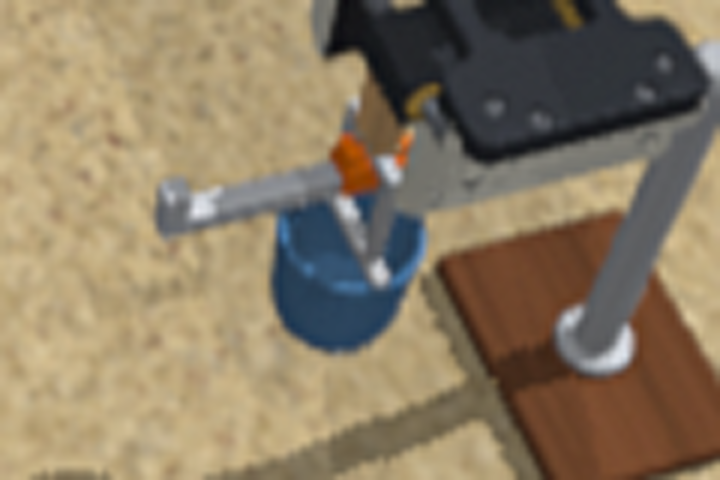

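View pics/m_wrist.png

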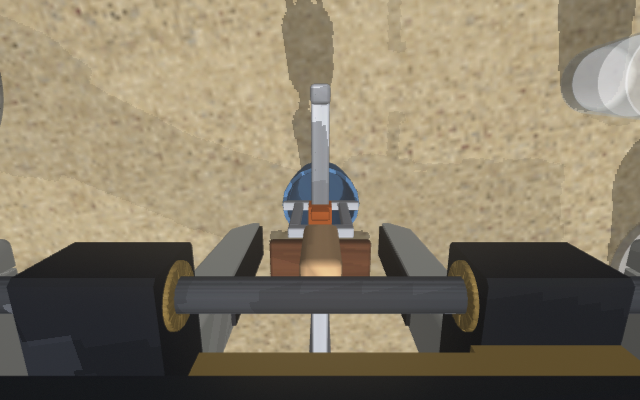

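jog_arm([
  {"x": 0,"y": 0,"z": 0.02,"roll": 0,"hand": 80},
  {"x": 0,"y": 0,"z": 0.06,"roll": 0,"hand": 80},
  {"x": 0,"y": 0,"z": 0.12,"roll": 0,"hand": 80},
  {"x": 0,"y": 0,"z": 0.18,"roll": 0,"hand": 80},
  {"x": 0,"y": 0,"z": 0.24,"roll": 0,"hand": 80},
  {"x": 0,"y": -0.07,"z": 0.26,"roll": 0,"hand": 80},
  {"x": 0,"y": -0.12,"z": 0.26,"roll": 0,"hand": 80},
  {"x": 0,"y": -0.12,"z": 0.26,"roll": 0,"hand": 80},
])

```text
clock: 11.85
position: [0.4395, -0.2359, 0.3546]
orientation: [-1.573, -0.002, -0.166]
ft_force: [0.4, -0.4, 0.9]
opening: 0.0799
```

```bash
python3 - <<'E'
from h import *
import time
q=get_image("scene");p=get_image("wrist");t=get_image("top");s=status.get_state();print(s["position"],s["opening"],s["ft_force"],s["clock"])
cv2.imwrite("pics/n_scene.png",cv2.resize(q["frame"][130:330,220:480,::-1],None,fx=3,fy=3,interpolation=cv2.INTER_CUBIC))
cv2.imwrite("pics/n_wrist.png",cv2.resize(p["frame"][0:230,220:420,::-1],None,fx=2.6,fy=2.6,interpolation=cv2.INTER_CUBIC))
r={}
for nm in["blue_cup_seat","blue_cup_grip","white_cup_seat","pepper_mill","water_glass"]:
    o=[];
    for n,x in(("scene",q),("wrist",p),("top",t)):
        m=models.tip_of(nm,x); print(nm,n,[(np.round(y["centre"],1).tolist(),round(y["confidence"],2)) for y in m[:2]])
        if m and m[0]["confidence"]>.5:o.append((x,m[0]["centre"]))
    if len(o)>1: print("   ",tri(o)[0].round(4),np.round(tri(o)[1],1))
E
```

```text
[ 0.43957905 -0.23059667  0.35335756] 0.08009255502053166 [0.48514694 0.23774707 0.42599083] 12.0
blue_cup_seat scene [([402.3, 235.3], 0.59)]
blue_cup_seat wrist [([308.7, 107.4], 0.81)]
blue_cup_seat top [([363.1, 276.9], 0.84)]
    [ 0.4375 -0.17    0.2069] [0.7 3.3 2.6]
blue_cup_grip scene [([402.2, 225.4], 0.55)]
blue_cup_grip wrist [([307.2, 111.8], 0.9)]
blue_cup_grip top [([364.8, 277.2], 0.56)]
    [ 0.4398 -0.1706  0.2364] [3.6 1.1 2.7]
white_cup_seat scene [([258.1, 275.2], 0.66), ([323.5, 203.3], 0.24)]
white_cup_seat wrist []
white_cup_seat top [([229.3, 258.8], 0.8), ([367.2, 280.2], 0.46)]
    [0.4765 0.1256 0.2092] [0.1 0.1]
pepper_mill scene [([247.9, 223.4], 0.88)]
pepper_mill wrist [([517.0, 41.8], 0.25)]
pepper_mill top [([267.6, 151.6], 0.66), ([361.9, 273.1], 0.33)]
    [ 0.7651  0.0818 -0.0042] [6.1 6.1]
water_glass scene [([321.2, 202.1], 0.95)]
water_glass wrist [([517.4, 42.8], 0.87)]
water_glass top [([341.4, 160.8], 0.61)]
    [ 0.7331 -0.1295  0.0113] [5.5 2.9 2.7]
```

View pics/n_scene.png

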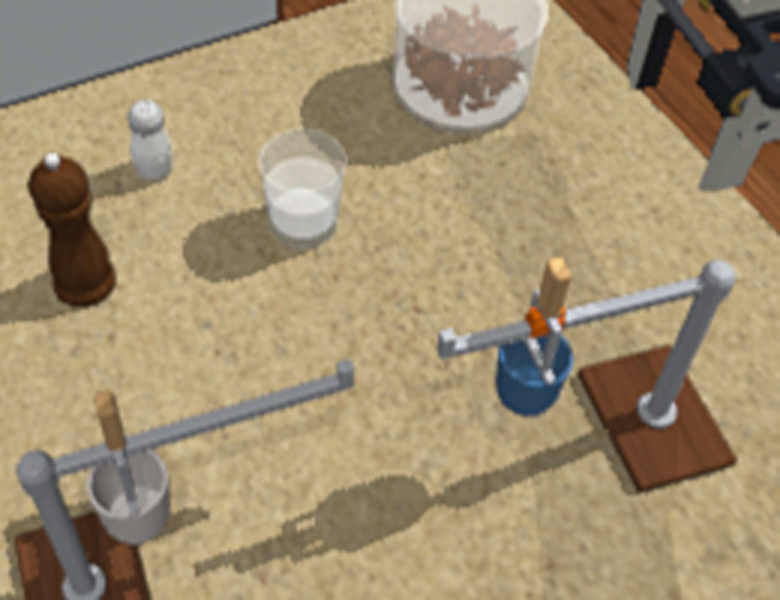

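View pics/n_wrist.png

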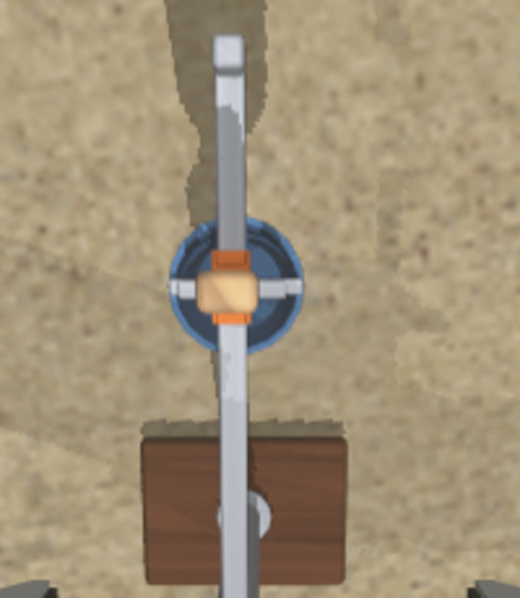

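```bash
python3 - <<'E'
from h import *
q1=get_image("scene")["frame"].astype(int)
for _ in range(8): q=get_image("scene")
q2=q["frame"].astype(int); a=cv2.imread("pics/a_scene.png")[:,:,::-1].astype(int)
d=lambda A,B,r:np.abs(A-B)[r].max(2)
for nm,r in dict(white=np.s_[255:310,235:280],mill=np.s_[175:235,225:262],glass=np.s_[170:215,300:340],blue=np.s_[210:270,380:415]).items():
    print(nm,"vs start",(d(a,q2,r)>40).mean().round(3),"still",(d(q1,q2,r)>40).mean().round(3))
s=status.get_state();print(s["qvel"],s["clock"])
workorder.sign_off()
E
```

```text
white vs start 0.135 still 0.0
mill vs start 0.0 still 0.0
glass vs start 0.0 still 0.0
blue vs start 0.386 still 0.0
[ 0.00020621 -0.00245936  0.00043724 -0.00092477  0.00052552  0.00163565
  0.0009146 ] 13.2
the job is handed in; nothing more can be done
```

```bash
python3 - <<'E'
import cv2,numpy as np
a=cv2.imread("pics/a_scene.png")[245:315,230:290]; a=cv2.resize(a,None,fx=6,fy=6)
n=cv2.imread("pics/n_scene.png"); n=cv2.resize(n[345:555,30:210],(360,420))
cv2.imwrite("pics/o.png",np.hstack([a,n]))
E
```

```text
(no output)
```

View pics/o.png

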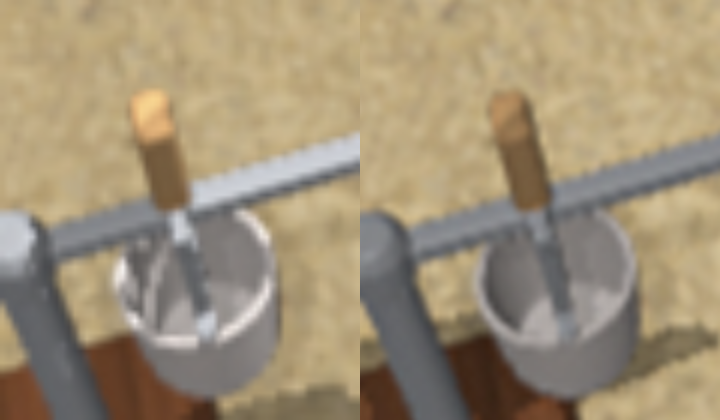

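The blue cup hangs in the orange clip, upright and still, with its loop right down between the two ears. I handed the job in at about 13 s.

**What I did:**
- I gripped the cup by its wooden grip and lifted it 24 mm.
- I carried the loop over both end stops.
- The wrist camera put the clip's centre about 67 mm from the next rail's stop. I set the loop down there, released it and drew the gripper back to about 0.35 m height.

**Last checks:**
- **Seating:** the loop touched down exactly where the 6 mm clip floor should stop it. The largest contact force I read was about 6 N.
- **Position after release:** from the three cameras the loop sits at y ≈ -0.170 m and z ≈ 0.207 m. The clip centre is at y ≈ -0.171 m, and the loop should sit at z = 0.206 m.
- **Stillness:** nothing moved between the scene pictures taken over the last 0.4 s or so.
- **Bystanders:** the pepper mill and water glass look the same as at the start.

**Checks that disagreed:**
- The white cup's part of the scene picture differed from the start in 13.5% of its pixels. Side by side, the cup, grip and loop line up; the difference looks like the arm's shadow.
- The detection networks' positions for the white cup, mill and glass shifted by up to about 17 mm between runs. For the mill and glass I put this down to network noise, since their pixels did not change; for the white cup I rely on the side-by-side match.

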